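Set out the blank and the standard, then hold the sample tube aslant over the white tile

ROBOT

A 6-joint arm with a two-finger parallel gripper is mounted at the origin on the work surface. World frame = base frame: x ahead of the robot, y to its left, z up, the work surface at z = 0. Lengths are in mm, angles in degrees, forces in N, time in s.
With the tool pointing down it reaches from about 400 to 825 mm from the base axis. Payload 7 kg.
Tool frame: the origin (TCP) lies at the very end of the fingers, on their centre line; the grasp point (between the pads) lies 19 mm behind it; z points along the fingers, y is the direction in which the jaws open and shut (so a half turn about z gives the same grasp; the last joint's range is limited). The gripper opens to 88 mm and grips with 3 to 60 N. Pads are 19 mm wide; open, the fingers measure 130 mm over their backs; the gripper's body (78 mm by 193 mm) begins 47 mm behind the grasp point.
Start: joints at [91.679, 20.546, 0.682, 0, -70.136, -16.507], TCP at [172.756, 652.495, 187.861] pointing down, gripper open.
Joint ranges: [-176.03, 176.03], [-82.01, 121.73], [-58.28, 71.71], [-173.87, 95.51], [-174.79, -0.11], [-173.66, 173.66]. Speed limits (degrees/s): [136.94, 136.94, 172.46, 180, 180, 180].

INTERFACE

Orientations are given as a 3x3 rotation matrix whose columns are the frame's x, y, z axes.
In Python, from plant import sensors, capture, ticket gives the robot as it stands.
- The arm moves only by the shell command python3 -m creep 'ROWS' [FORCE]. ROWS is JSON, a list of rows, each an object with "linear": the shift along the world's x, y, z in cm, a list of three; "yaw": the turn about the world's z in rad; "grip": the opening, from -1 (shut) to 1 (fully open), so that 0 is half open. A call has 1 to 10 rows; each row shifts and turns the commanded pose from where the row before left it; what a row does not reach is not made up. A row lasts 1/8 s, in which the tool goes at most 62.5 mm and 10.7 degrees, less where a joint would pass 70% of its speed; a pose out of reach is approached as far as the arm can. A call with a gripper value outside its range is refused whole. The fingers move at their own pace and stop on an object; FORCE is the grip in N (left out, the last holds). Time passes only in rows, so rows that do not move let the fingers close. It gives the time, the measured TCP pose, the force and the opening at its end, in the units of the state.
- sensors.observe(): the state, without advancing time (a new reading comes with each control period).
- capture(name): name is "scene" or "top" or "wrist"; returns a dict with "frame" (480x640x3 uint8, red, green, blue), "fx", "fy", "cx", "cy" (pixels), "T" (4x4, takes a point from camera to world coordinates); the wrist camera has in their place "T_tool_cam" (4x4, takes a point from camera to tool coordinates, whose origin is the TCP and whose axes are the flange's). Camera axes: x right, y up, looking along -z (the intrinsics and any distortion apply to the point x, -y, -z); pixel columns grow to the right and rows downward; lengths in mm; the calibration is good to about 2 mm. A picture is of the moment at which its call begins: read the wrist's pose just before it. There is no depth.
- ticket.close_job(): hands the job in, once; it reports no verdict.
The state is a dict: "time_s": time; "q": joint angles; "joint_velocities": joint speeds; "tau": joint torques, N m; "tool_pos": TCP position; "ee_rot": TCP orientation; "wrist_force": force on the tool from outside, world axes, zero at the start; "ft_torque": the same for the moment, N m; "finger_gap": opening from 0.0 (shut) to 1.0 (fully open).
Only numpy, scipy, OpenCV 4.12 (cv2) and the standard library are available. Lean on these libraries where they do the work, as an engineer would, in place of code of your own. Each camera call takes 0.05 s, during which the arm holds its last target. There are 200 camera calls.

TASK

Set up the colour test: take the yellow-banded blank tube from the grey rack and lower it fully home in hole 1 of the blue rack (the hole marked with one dot), then do the same with the green-banded standard in hole 2 (two dots); they are glass, so set them down and never drop them. Then draw the red-banded sample tube out of the grey rack and slant it about 45 degrees, mouth upward, over the middle of the white tile, with its foot at least 5 cm above the tile, so that reagent can be run down its wall. The program finishes while the gripper is still holding the sample there, still and touching nothing else; leave all the other things on the bench where they stand.

Things in the scene. Friction and masses are not known exactly. Their poses are not given: they have to be found in the camera images.
- rack: Blue test-tube rack, fixed, 80 (x) x 168 (y) x 75 mm high: 4 mm base on which tubes stand, two pierced decks (tops 21 and 75 mm up). Front row 18 mm to -x of centre: four 19 mm holes at y +54, +18, -18, -54 mm; rear row of 25 mm holes empty. Origin: centre of underside. White dots number its front holes 1 to 4 from +y to -y; 1 to 3 start empty.
- drain: Light grey test-tube rack, fixed, 80 (x) x 168 (y) x 75 mm high: 4 mm base on which tubes stand, two pierced decks (tops 21 and 75 mm up). Front row 18 mm to -x of centre: four 19 mm holes at y +54, +18, -18, -54 mm; rear row of 25 mm holes empty. Origin: centre of underside. No dots; its four front holes start filled, in any order.
- rack_hole1 (a point): Centre of the mouth of hole 1 of the blue rack, in the top face of its deck, 75 mm above the bench.
- rack_hole2 (a point): Centre of the mouth of hole 2 of the blue rack, in the top face of its deck, 75 mm above the bench.
- blank: Clear glass test tube, 16 mm diameter, 150 mm tall, round foot, open mouth, 24 g, a yellow band 10 to 36 mm below the mouth; starts upright in any front hole of the grey rack. Origin: lowest point of its foot; z axis from foot to mouth. Grip it anywhere on the 79 mm above the deck. Seated in either rack its foot is 4 mm and its mouth 154 mm above the bench.
- standard: Clear glass test tube, 16 mm diameter, 150 mm tall, round foot, open mouth, 24 g, a green band 10 to 36 mm below the mouth; starts upright in any front hole of the grey rack. Origin: lowest point of its foot; z axis from foot to mouth. Grip it anywhere on the 79 mm above the deck. Seated in either rack its foot is 4 mm and its mouth 154 mm above the bench.
- sample: Clear glass test tube, 16 mm diameter, 150 mm tall, round foot, open mouth, 24 g, a red band 10 to 36 mm below the mouth; starts upright in any front hole of the grey rack. Origin: lowest point of its foot; z axis from foot to mouth. Grip it anywhere on the 79 mm above the deck. Seated in either rack its foot is 4 mm and its mouth 154 mm above the bench.
- sample_mid (a point): Point on the axis of the red-banded tube, 75 mm from its foot (halfway up).
- tile: White glazed tile, 120 x 120 x 8 mm, fixed flat on the bench. Origin: centre of its underside.
- spare: Bystander: plain glass tube without band, 16 x 150 mm, in the grey rack. Origin: foot.
- stoppered: Bystander: plain glass tube, 16 x 150 mm, with a black rubber stopper (12 mm above the mouth, 162 mm in all), in hole 4 of the blue rack. Origin: foot.
- dropper_a: Bystander: amber dropper bottle with red cap and teat, diameter 42 mm, 123 mm tall. Origin: centre of its underside.
- dropper_b: Bystander: the other amber dropper bottle, same size. Origin: centre of its underside.
- marker: Bystander: black marker pen lying on the bench along its x axis, 132 mm long, 16 mm thick. Origin: under its middle.
- mug: Bystander: cream mug, diameter 82 mm, 92 mm tall. Origin: centre of its underside.
- beaker: Bystander: empty glass beaker, diameter 76 mm, 95 mm tall. Origin: centre of its underside.
- washbottle: Bystander: white wash bottle with blue spout, diameter 74 mm, 234 mm tall, at the left side. Origin: centre of its underside.
Things that resemble listed ones, but are neither listed nor needed, are in the scene too. What is shaped like the standard but purple is not meant.

How it is judged:
By the outcome, as a careful person would: the job done as asked, in the order asked, and still so for the second after the job is handed in, while the arm keeps its last pose, push and grip.
It also fails if it takes over 72 s, if anything falls off the work surface, if the arm or the gripper's body presses on something with over 40 N, if the wrist force passes 120 N, or if a joint passes its speed limit or range.

## Working session

There is one attempt and no reset: what is moved stays moved. The work goes in short steps, Python scripts to look and compute and a shell command to move; the robot and the scene stay as the last step left them, time stands still between calls to the robot, and variables do not carry over. Pictures are saved under pics/ and viewed, about 8 in all and at most 12, crops included, and the job is handed in when it is done.

```bash
mkdir -p pics; cat > h.py <<'E'
import numpy as np, cv2
from plant import sensors, capture, ticket
def grab(n,save=None):
    s=sensors.observe(); c=capture(n)
    if 'T' not in c:
        T=np.eye(4);T[:3,:3]=np.array(s['ee_rot']);T[:3,3]=s['tool_pos']; c['T']=T@np.array(c['T_tool_cam'])
    c['T']=np.array(c['T']);c['frame']=np.array(c['frame'])
    if save: cv2.imwrite('pics/'+save,c['frame'][:,:,::-1])
    return c
def ray(c,u,v):
    d=np.array([(u-c['cx'])/c['fx'],-(v-c['cy'])/c['fy'],-1.]); return c['T'][:3,3],c['T'][:3,:3]@d
def onz(c,u,v,z):
    o,d=ray(c,u,v); return o+d*(z-o[2])/d[2]
def proj(c,p):
    q=c['T'][:3,:3].T@(np.array(p,float)-c['T'][:3,3]); return c['cx']+c['fx']*q[0]/-q[2], c['cy']-c['fy']*q[1]/-q[2]
def two(c1,p1,c2,p2):
    o1,d1=ray(c1,*p1);o2,d2=ray(c2,*p2)
    t=np.linalg.lstsq(np.c_[d1,-d2],o2-o1,rcond=None)[0]; a,b=o1+d1*t[0],o2+d2*t[1]
    return (a+b)/2,np.linalg.norm(a-b)
E
python3 - <<'E'
from h import *
for n in('scene','top'):
    c=grab(n,n+'.png'); print(n,{k:v for k,v in c.items() if k not in('frame','T')},c['T'].round(3).tolist())
s=sensors.observe();print(s['ee_rot'],s['wrist_force'],s['finger_gap'],s['time_s'])
E
```

```text
scene {'fx': 467.3634779538773, 'fy': 467.3634779538773, 'cx': 309.1458497428495, 'cy': 237.52887957161118} [[0.569, -0.468, 0.676, 1415.824], [0.822, 0.308, -0.479, -621.093], [0.016, 0.829, 0.559, 760.47], [0.0, 0.0, 0.0, 1.0]]
top {'fx': 617.314083358326, 'fy': 617.314083358326, 'cx': 315.1445685826159, 'cy': 237.47634031798344} [[-0.068, 0.977, -0.2, 220.549], [-0.998, -0.067, 0.01, 14.62], [-0.004, 0.2, 0.98, 1692.718], [0.0, 0.0, 0.0, 1.0]]
[[ 9.66662107e-01 -2.56055287e-01 -2.47604028e-04]
 [-2.56055374e-01 -9.66661039e-01 -1.44248249e-03]
 [ 1.30006101e-04  1.45779350e-03 -9.99998929e-01]] [ 0.13481835 -0.10398666 -0.39425785] 0.9969243500993221 0.1
```

View pics/scene.png

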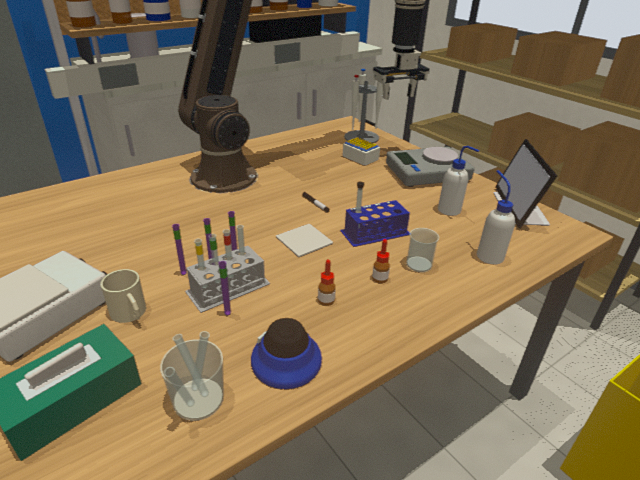

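View pics/top.png

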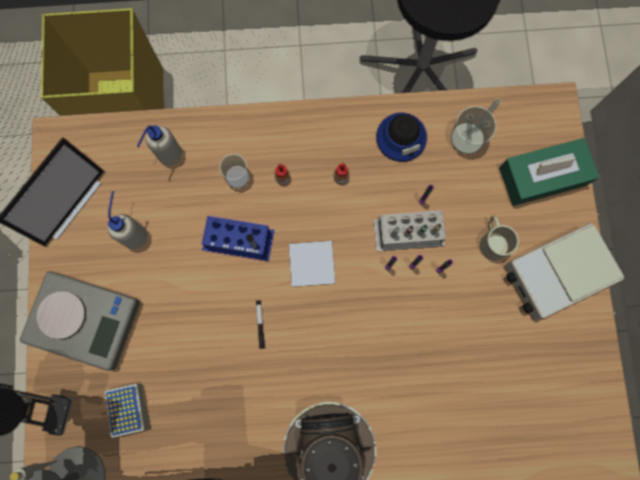

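```bash
python3 - <<'E'
import cv2,numpy as np
s=cv2.imread('pics/scene.png');t=cv2.imread('pics/top.png')
a=cv2.resize(s[195:325,160:290],(400,400),interpolation=cv2.INTER_CUBIC)
b=cv2.resize(t[170:290,370:490],(400,400),interpolation=cv2.INTER_CUBIC)
c=cv2.resize(t[200:300,190:350],(400,250),interpolation=cv2.INTER_CUBIC)
d=cv2.resize(s[175:250,335:425],(400,250)[:2],interpolation=cv2.INTER_CUBIC)
cv2.imwrite('pics/crop1.png',np.vstack([np.hstack([a,b]),np.hstack([c,d])])[:600])
E
```

```text
(no output)
```

View pics/crop1.png

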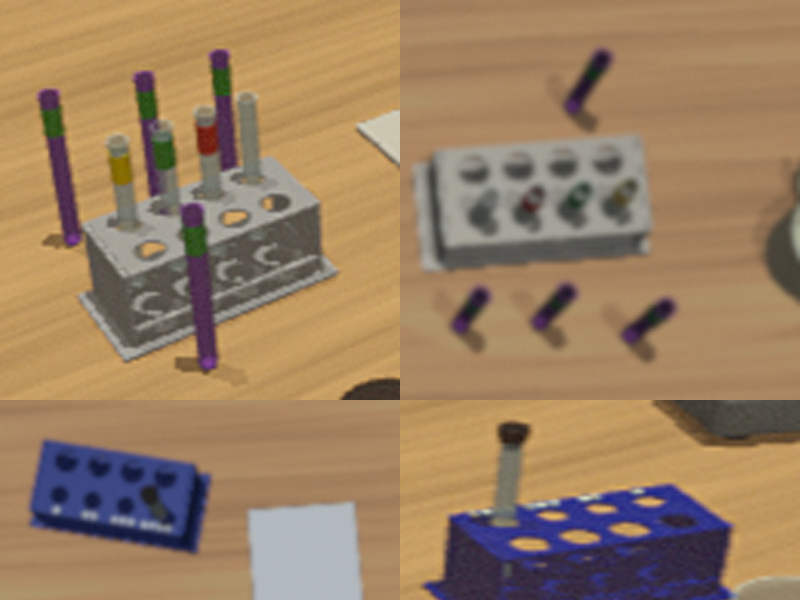

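```bash
python3 - <<'E'
from h import *
t=grab('top');s=grab('scene')
def fit(loc,px):
    W=np.array([onz(t,u,v,75)[:2] for u,v in px]);L=np.array(loc,float)
    a=L-L.mean(0);b=W-W.mean(0);th=np.arctan2((a[:,0]*b[:,1]-a[:,1]*b[:,0]).sum(),(a*b).sum())
    R=np.array([[np.cos(th),-np.sin(th)],[np.sin(th),np.cos(th)]]);o=W.mean(0)-R@L.mean(0)
    print('origin',o.round(1),'yaw',np.degrees(th).round(1),'res',(W-(L@R.T+o)).round(1).tolist());return o,R
Y=[54,18,-18,-54]
o,R=fit([[22,y] for y in Y]+[[-18,y] for y in Y[:3]],[(216.4,224.8),(229.6,226.8),(242.8,228.8),(256,230.8),(213.6,238),(226.8,240),(240,242.4)])
print('blue',[(R@[-18,y]+o).round(1).tolist() for y in Y])
o,R=fit([[22,y] for y in Y],[(392.2,220.4),(405.4,219.5),(418.9,218.6),(432.1,217.7)])
f=[(R@[-18,y]+o) for y in Y];print('grey',[x.round(1).tolist() for x in f])
print('tops in scene',[np.round(proj(s,[*x,154])).tolist() for x in f])
print('purple',[onz(t,*p,5)[:2].round().tolist() for p in[(422.5,201.5),(389.5,267.5),(412,267.5),(439.6,271)]])
h=cv2.cvtColor(t['frame'],cv2.COLOR_RGB2HSV)
m=cv2.inRange(h,(90,5,150),(135,70,255));m[:235]=0;m[295:]=0;m[:,:280]=0;m[:,345:]=0
M=cv2.moments(m,True);print('tile',M['m00'],onz(t,M['m10']/M['m00'],M['m01']/M['m00'],8).round(1))
E
```

```text
origin [572.  213.2] yaw -13.6 res [[-1.9, 0.4], [-1.4, 0.2], [-0.9, 0.1], [-0.3, -0.0], [1.3, -0.2], [1.9, -0.3], [1.4, -0.2]]
blue [[567.2, 269.9], [558.7, 234.9], [550.3, 199.9], [541.8, 164.9]]
origin [ 561.7 -265.3] yaw 0.0 res [[-0.0, -0.1], [0.0, 0.2], [-0.0, -0.2], [0.0, 0.1]]
grey [[543.7, -211.3], [543.7, -247.3], [543.8, -283.3], [543.8, -319.3]]
tops in scene [[239.0, 225.0], [225.0, 229.0], [211.0, 234.0], [197.0, 238.0]]
purple [[648.0, -312.0], [467.0, -201.0], [463.0, -263.0], [448.0, -338.0]]
tile 1707.0 [492.6  13.2   8. ]
```

```bash
python3 -m creep '[{"linear":[0,0,5],"yaw":-0.13,"grip":1},{"linear":[0,0,5],"yaw":-0.13,"grip":1},{"linear":[0,0,5],"yaw":-0.13,"grip":1},{"linear":[5,-3.5,0],"yaw":-0.13,"grip":1},{"linear":[5,-3.5,0],"yaw":-0.13,"grip":1},{"linear":[5,-3.5,0],"yaw":-0.13,"grip":1},{"linear":[5,-3.5,0],"yaw":-0.13,"grip":1},{"linear":[5,-3.5,0],"yaw":-0.13,"grip":1},{"linear":[5,-3.5,0],"yaw":-0.13,"grip":1},{"linear":[0,-5,0],"yaw":-0.14,"grip":1}]' 10; python3 -m creep '[{"linear":[0,-6,0],"yaw":0,"grip":0},{"linear":[0,-6,0],"yaw":0,"grip":0},{"linear":[0,-6,0],"yaw":0,"grip":0},{"linear":[0,-6,0],"yaw":0,"grip":0},{"linear":[0,-6,0],"yaw":0,"grip":0},{"linear":[0,-6,0],"yaw":0,"grip":0},{"linear":[0,-6,0],"yaw":0,"grip":0},{"linear":[0,-6,0],"yaw":0,"grip":0},{"linear":[0,-6,0],"yaw":0,"grip":0},{"linear":[0,-6,0],"yaw":0,"grip":0}]'; python3 - <<'E'
from h import *
c=grab('wrist','w1.png'); print(c['T_tool_cam'],c['fx'],c['cx'],c['cy'],[k for k in c]);s=sensors.observe();print(s['tool_pos'],s['ee_rot'],s['q'])
for y in (-211,-247,-283,-319): print(proj(c,[543.7,y,154]))
E
```

```text
time_s: 1.45
tool_pos: [475.0, 391.0, 335.3]
ee_rot: [[-0.005, -1.0, -0.002], [-1.0, 0.005, -0.003], [0.003, 0.002, -1.0]]
wrist_force: [-0.7, -0.3, 0.5]
finger_gap: 0.999
time_s: 2.7
tool_pos: [472.3, -209.4, 338.1]
ee_rot: [[0.002, -1.0, 0.001], [-1.0, -0.002, 0.0], [-0.0, -0.001, -1.0]]
wrist_force: [1.9, -0.1, 0.7]
finger_gap: 0.501
[[-4.29406359e-04  9.50651911e-01  3.10259182e-01  8.48695866e+01]
 [ 9.99999535e-01  6.76027744e-04 -6.87363724e-04  5.36164113e-01]
 [-8.63187452e-04  3.10258743e-01 -9.50651759e-01 -1.96239301e+02]
 [ 0.00000000e+00  0.00000000e+00  0.00000000e+00  1.00000000e+00]] 356.5417333549171 318.255546678967 234.98450233203155 ['frame', 'fx', 'fy', 'cx', 'cy', 'T_tool_cam', 'T']
[ 471.56479629 -214.89540018  337.42843694] [[-0.00100896 -0.99999814 -0.00164481]
 [-0.99999775  0.00101203 -0.00186464]
 [ 0.0018663   0.00164293 -0.99999691]] [ -2.68037269   1.94542743  -3.78095434   0.11166632 -84.3627707
   2.61142012]
(np.float64(251.89430781917144), np.float64(199.11817320197989))
(np.float64(249.98180566061205), np.float64(165.6150441762212))
(np.float64(247.95221467282863), np.float64(130.0607581698501))
(np.float64(245.79444253672142), np.float64(92.2610004228361))
```

View pics/w1.png

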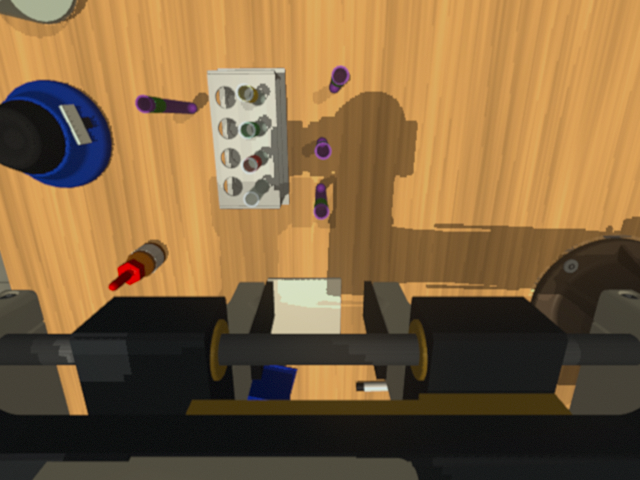

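```bash
python3 -m creep '[{"linear":[1.8,-2.6,-3.4],"yaw":0,"grip":0},{"linear":[1.8,-2.6,-3.4],"yaw":0,"grip":0},{"linear":[1.8,-2.6,-3.4],"yaw":0,"grip":0},{"linear":[1.8,-2.6,-3.4],"yaw":0,"grip":0},{"linear":[0,0,0],"yaw":0,"grip":0},{"linear":[0,0,0],"yaw":0,"grip":0}]'; cat >> h.py <<'E'
HUE={'yellow':((20,110,80),(33,255,255)),'green':((45,70,30),(85,255,255)),'red':((0,120,60),(8,255,255))}
def band(c,col,exp,z=131,rad=45):
    "centroid of the coloured blob nearest the expected point"
    h=cv2.cvtColor(c['frame'],cv2.COLOR_RGB2HSV);m=cv2.inRange(h,*HUE[col])
    n,l,st,ce=cv2.connectedComponentsWithStats(m);e=np.array(proj(c,[*exp,z]))
    k=[(np.hypot(*(ce[i]-e)),st[i,4],ce[i]) for i in range(1,n) if st[i,4]>25 and np.hypot(*(ce[i]-e))<rad]
    print(col,'exp px',e.round(),'blobs',[(round(a),int(b),ce_.round(1).tolist(),onz(c,*ce_,z)[:2].round(1).tolist()) for a,b,ce_ in k])
E
python3 - <<'E'
from h import *
s=sensors.observe();print(np.round(s['tool_pos'],1),np.round(s['ee_rot'],3).tolist())
c=grab('wrist','w2.png'); band(c,'yellow',(543.8,-319.3)); print(proj(c,[543.8,-319.3,154]))
E
```

```text
time_s: 3.5
tool_pos: [544.8, -311.5, 202.2]
ee_rot: [[0.002, -1.0, -0.0], [-1.0, -0.002, -0.0], [0.0, 0.0, -1.0]]
wrist_force: [0.3, 0.0, 0.8]
finger_gap: 0.497
[ 544.8 -311.5  202.2] [[0.002, -1.0, -0.0], [-1.0, -0.002, -0.0], [0.0, 0.0, -1.0]]
yellow exp px [319. 223.] blobs [(8, 182, [316.0, 215.1], [545.8, -325.3]), (12, 40, [315.5, 233.9], [546.2, -310.0])]
(np.float64(318.6148227753172), np.float64(231.4819332493808))
```

View pics/w2.png

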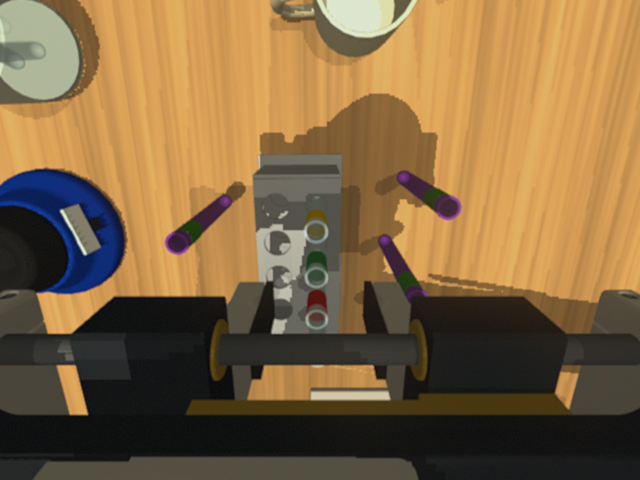

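```bash
python3 -m creep '[{"linear":[0.1,-0.75,0],"yaw":0,"grip":-0.2},{"linear":[0,0,-3.3],"yaw":0,"grip":-0.2},{"linear":[0,0,-3.3],"yaw":0,"grip":-0.2},{"linear":[0,0,-3.3],"yaw":0,"grip":-0.2},{"linear":[0,0,0],"yaw":0,"grip":-0.2},{"linear":[0,0,0],"yaw":0,"grip":-1},{"linear":[0,0,0],"yaw":0,"grip":-1},{"linear":[0,0,0],"yaw":0,"grip":-1},{"linear":[0,0,0],"yaw":0,"grip":-1}]' 10
```

```text
time_s: 4.68
tool_pos: [546.8, -319.5, 104.5]
ee_rot: [[0.002, -1.0, 0.003], [-1.0, -0.002, -0.001], [0.001, -0.003, -1.0]]
wrist_force: [-0.6, -0.1, 5.9]
finger_gap: 0.176
```

```bash
python3 -m creep '[{"linear":[0,0,0.2],"yaw":0,"grip":-1},{"linear":[0,0,0.3],"yaw":0,"grip":-1},{"linear":[0,0,0],"yaw":0,"grip":-1}]'; python3 -c "
from h import *
s=sensors.observe();print(s['wrist_force'],s['ft_torque'],s['tool_pos'])"
```

```text
time_s: 5.05
tool_pos: [545.8, -319.0, 108.0]
ee_rot: [[0.002, -1.0, 0.0], [-1.0, -0.002, 0.0], [-0.0, -0.0, -1.0]]
wrist_force: [-0.1, 0.5, -0.5]
finger_gap: 0.177
[-0.10251131  0.49717579 -0.49170192] [ 0.1053369  -0.08737987  0.02228431] [ 545.7786616  -319.0021948   107.98198938]
```

```bash
python3 -m creep '[{"linear":[0,0,3],"yaw":0,"grip":-1},{"linear":[0,0,5.6],"yaw":0,"grip":-1},{"linear":[0,0,5.6],"yaw":0,"grip":-1},{"linear":[0,0,5.6],"yaw":0,"grip":-1}]'; python3 -m creep '[{"linear":[0,4,0],"yaw":0,"grip":-1},{"linear":[0,6,0],"yaw":0,"grip":-1},{"linear":[0,6,0],"yaw":-0.04,"grip":-1},{"linear":[0,6,0],"yaw":-0.04,"grip":-1},{"linear":[0,6,0],"yaw":-0.04,"grip":-1},{"linear":[0.5,6,0],"yaw":-0.04,"grip":-1},{"linear":[0.5,6,0],"yaw":-0.04,"grip":-1},{"linear":[0.5,6,0],"yaw":-0.037,"grip":-1},{"linear":[0,6,0],"yaw":0,"grip":-1},{"linear":[0,6,0],"yaw":0,"grip":-1}]'; python3 -m creep '[{"linear":[0,4,0],"yaw":0,"grip":-1},{"linear":[0,0,0],"yaw":0,"grip":-1},{"linear":[0,0,0],"yaw":0,"grip":-1},{"linear":[0,0,0],"yaw":0,"grip":-1}]';python3 - <<'E'
from h import *
c=grab('wrist','w3.png')
for y in [(567.2, 269.9), (558.7, 234.9), (550.3, 199.9), (541.8, 164.9)]: print(proj(c,[*y,75]))
im=c['frame'][60:360,170:470,::-1]; cv2.imwrite('pics/w3c.png',cv2.resize(im,(600,600),interpolation=cv2.INTER_CUBIC))
E
```

```text
time_s: 5.55
tool_pos: [545.4, -318.8, 307.5]
ee_rot: [[0.002, -1.0, -0.0], [-1.0, -0.002, 0.0], [-0.0, 0.0, -1.0]]
wrist_force: [1.4, -0.7, -1.7]
finger_gap: 0.174
time_s: 6.8
tool_pos: [560.4, 263.0, 305.8]
ee_rot: [[-0.233, -0.973, -0.0], [-0.973, 0.233, -0.0], [0.0, 0.0, -1.0]]
wrist_force: [1.2, -0.2, -0.2]
finger_gap: 0.177
time_s: 7.3
tool_pos: [560.9, 300.0, 306.1]
ee_rot: [[-0.234, -0.972, 0.0], [-0.972, 0.234, 0.0], [-0.0, -0.0, -1.0]]
wrist_force: [-0.8, -0.1, -0.6]
finger_gap: 0.174
(np.float64(306.5111249505029), np.float64(169.23886799561072))
(np.float64(306.2507801414004), np.float64(137.88897445796067))
(np.float64(305.88987801399276), np.float64(104.81711631316648))
(np.float64(305.59686523686037), np.float64(69.83063498545147))
```

View pics/w3c.png

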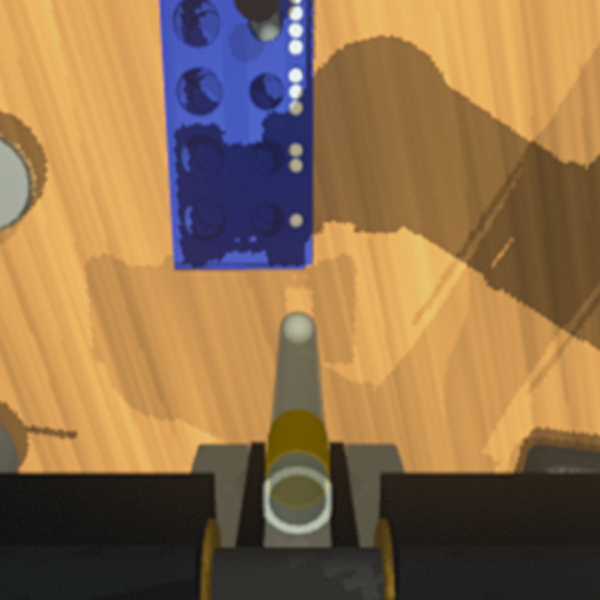

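```bash
python3 - <<'E'
from h import *
c=grab('wrist')
for p in [(303.5,169.5),(303.5,138.5),(303.5,105.5)]: print('hole',onz(c,*p,75)[:2].round(1))
print('foot',onz(c,319,222.5,214)[:2].round(1),'mouth',onz(c,170+297/2,60+499/2,356)[:2].round(1),np.round(sensors.observe()['tool_pos'],1))
E
```

```text
hole [570.9 269.4]
hole [562.1 234.8]
hole [553.2 200. ]
foot [559.3 298.4] mouth [560.1 299.3] [561.  300.1 306.3]
```

```bash
python3 -m creep '[{"linear":[1,-3,-3.5],"yaw":0,"grip":-1},{"linear":[0,0,-4],"yaw":0,"grip":-1},{"linear":[0,0,-4],"yaw":0,"grip":-1},{"linear":[0,0,0],"yaw":0,"grip":-1},{"linear":[0,0,0],"yaw":0,"grip":-1}]';python3 - <<'E'
from h import *
c=grab('wrist','w4.png')
im=c['frame'][90:290,220:420,::-1]; cv2.imwrite('pics/w4c.png',cv2.resize(im,(600,600),interpolation=cv2.INTER_CUBIC))
print(np.round(sensors.observe()['tool_pos'],1))
E
```

```text
time_s: 8.02
tool_pos: [571.8, 271.1, 192.9]
ee_rot: [[-0.233, -0.972, 0.002], [-0.973, 0.233, 0.001], [-0.001, -0.002, -1.0]]
wrist_force: [0.4, 0.3, -0.3]
finger_gap: 0.174
[572.  271.4 193.3]
```

View pics/w4c.png

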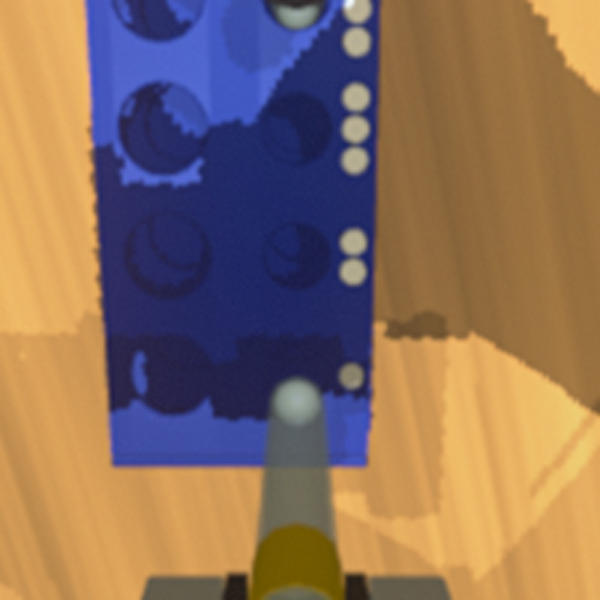

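```bash
python3 - <<'E'
from h import *
c=grab('wrist');print(np.round(sensors.observe()['tool_pos'],1))
for v in (215,175.3,133.3): print('hole',onz(c,319,v,75)[:2].round(1))
print('foot',onz(c,319,224,101)[:2].round(1))
E
```

```text
[571.9 271.6 193.3]
hole [570.6 270.4]
hole [562.2 235.3]
hole [554.  200.7]
foot [570.8 271.3]
```

```bash
python3 -m creep '[{"linear":[0,-0.1,0],"yaw":0,"grip":-1},{"linear":[0,0,-1],"yaw":0,"grip":-1},{"linear":[0,0,-1],"yaw":0,"grip":-1},{"linear":[0,0,-1],"yaw":0,"grip":-1},{"linear":[0,0,0],"yaw":0,"grip":-1}]'; python3 -m creep '[{"linear":[0,0,-1],"yaw":0,"grip":-1},{"linear":[0,0,-1.5],"yaw":0,"grip":-1},{"linear":[0,0,-1],"yaw":0,"grip":-1},{"linear":[0,0,0],"yaw":0,"grip":-1}]'
```

```text
time_s: 8.75
tool_pos: [570.1, 269.5, 159.4]
ee_rot: [[-0.233, -0.972, -0.002], [-0.972, 0.233, -0.001], [0.002, 0.001, -1.0]]
wrist_force: [-0.3, -0.4, -0.8]
finger_gap: 0.175
time_s: 9.25
tool_pos: [570.2, 269.5, 124.5]
ee_rot: [[-0.233, -0.972, -0.002], [-0.972, 0.233, -0.001], [0.002, 0.001, -1.0]]
wrist_force: [-0.4, 0.5, -0.0]
finger_gap: 0.178
```

```bash
python3 -m creep '[{"linear":[0,0,-0.8],"yaw":0,"grip":-1},{"linear":[0,0,-0.6],"yaw":0,"grip":-1},{"linear":[0,0,-0.3],"yaw":0,"grip":-1},{"linear":[0,0,-0.1],"yaw":0,"grip":-1},{"linear":[0,0,-0.1],"yaw":0,"grip":-1},{"linear":[0,0,0],"yaw":0,"grip":-1}]'
```

```text
time_s: 10.0
tool_pos: [570.8, 270.0, 107.0]
ee_rot: [[-0.233, -0.973, 0.0], [-0.973, 0.233, 0.0], [-0.0, -0.0, -1.0]]
wrist_force: [0.0, -0.7, -0.4]
finger_gap: 0.173
```

```bash
for i in 1 2; do python3 -m creep '[{"linear":[0,0,-0.1],"yaw":0,"grip":-1},{"linear":[0,0,-0.1],"yaw":0,"grip":-1},{"linear":[0,0,0],"yaw":0,"grip":-1}]' | grep -v rot; done
```

```text
time_s: 10.38
tool_pos: [570.7, 270.0, 104.7]
wrist_force: [0.4, 0.3, -0.6]
finger_gap: 0.174
time_s: 10.75
tool_pos: [572.0, 270.6, 104.5]
wrist_force: [-0.1, 0.5, 7.5]
finger_gap: 0.176
```

```bash
python3 -m creep '[{"linear":[0,0,0.1],"yaw":0,"grip":-1},{"linear":[0,0,0],"yaw":0,"grip":-0.2},{"linear":[0,0,0],"yaw":0,"grip":-0.2},{"linear":[0,0,0],"yaw":0,"grip":-0.2},{"linear":[0,0,3],"yaw":0,"grip":-0.2},{"linear":[0,0,5],"yaw":0,"grip":-0.2},{"linear":[0,0,5],"yaw":0,"grip":-0.2},{"linear":[0,0,0],"yaw":0,"grip":-0.2},{"linear":[0,0,0],"yaw":0,"grip":-0.2}]'; python3 - <<'E'
from h import *
c=grab('wrist','w5.png');print(np.round(sensors.observe()['tool_pos'],1)); print(proj(c,[571,270,154]))
band(c,'yellow',(571,270))
t=grab('top','t5.png');s=grab('scene','s5.png'); print(proj(s,[571,270,154]),proj(t,[571,270,154]),proj(s,[571,270,75]))
a=cv2.resize(s['frame'][165:245,335:425,::-1],(450,400));b=cv2.resize(c['frame'][150:300,240:400,::-1],(350,400))
cv2.imwrite('pics/c5.png',np.hstack([a,b]))
E
```

```text
time_s: 11.88
tool_pos: [570.4, 269.9, 233.4]
ee_rot: [[-0.233, -0.972, -0.001], [-0.972, 0.233, 0.0], [-0.0, 0.001, -1.0]]
wrist_force: [0.2, 0.3, -0.6]
finger_gap: 0.397
[570.1 269.7 232.7]
(np.float64(316.6340997581717), np.float64(229.46482133383466))
yellow exp px [317. 222.] blobs [(8, 125, [318.0, 214.2], [568.3, 263.7]), (8, 85, [317.9, 230.0], [571.8, 277.6])]
(np.float64(393.81873169663106), np.float64(179.34475148190037)) (np.float64(208.32870469559919), np.float64(230.86804966760803)) (np.float64(390.6842204688455), np.float64(203.349033694793))
```

View pics/c5.png

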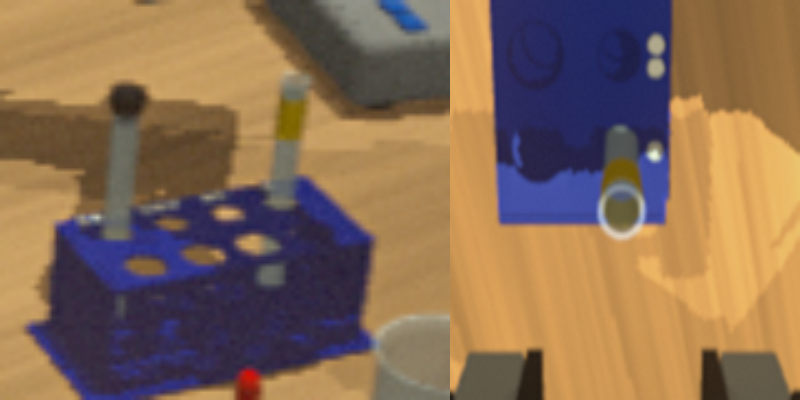

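```bash
python3 -m creep '[{"linear":[-0.5,-6,0],"yaw":0.04,"grip":-0.2},{"linear":[-0.5,-6,0],"yaw":0.04,"grip":-0.2},{"linear":[-0.5,-6,0],"yaw":0.04,"grip":-0.2},{"linear":[-0.5,-6,0],"yaw":0.04,"grip":-0.2},{"linear":[-0.5,-6,0],"yaw":0.04,"grip":-0.2},{"linear":[0,-6,0],"yaw":0.037,"grip":-0.2},{"linear":[0,-6,0],"yaw":0,"grip":-0.2},{"linear":[0,-6,0],"yaw":0,"grip":-0.2},{"linear":[0,-5.3,0],"yaw":0,"grip":-0.2},{"linear":[0,-2,0],"yaw":0,"grip":-0.2}]' >/dev/null; python3 -m creep '[{"linear":[0,0,-4],"yaw":0,"grip":-0.2},{"linear":[0,0,0],"yaw":0,"grip":-0.2},{"linear":[0,0,0],"yaw":0,"grip":-0.2}]'; python3 - <<'E'
from h import *
c=grab('wrist','w6.png');s=sensors.observe();print(np.round(s['tool_pos'],1),s['q']); print(proj(c,[545.8,-283,154]),proj(c,[545.8,-247,154]))
band(c,'green',(545.8,-283))
h=cv2.cvtColor(c['frame'],cv2.COLOR_RGB2GRAY)[215:255,295:340]
k=cv2.HoughCircles(cv2.resize(h,None,fx=4,fy=4,interpolation=cv2.INTER_CUBIC),cv2.HOUGH_GRADIENT,1.5,80,param1=100,param2=20,minRadius=35,maxRadius=60);print(None if k is None else k[0]/4+[295,215,0])
E
```

```text
time_s: 13.65
tool_pos: [546.3, -282.8, 194.7]
ee_rot: [[0.003, -1.0, 0.0], [-1.0, -0.003, -0.001], [0.001, -0.0, -1.0]]
wrist_force: [-0.4, 0.2, 0.9]
finger_gap: 0.4
[ 546.6 -282.8  195.3] [-9.16896942e+00  1.46622325e+01 -6.69780515e+00  4.19985101e-02
 -6.85522164e+01  9.33568906e+00]
(np.float64(317.90118282821953), np.float64(244.84208958850164)) (np.float64(317.78557001013814), np.float64(290.88243636393844))
green exp px [318. 235.] blobs [(8, 212, [318.1, 227.0], [545.7, -289.3]), (9, 124, [318.4, 243.8], [545.4, -275.7])]
[[319.9375     244.0625      10.85000038]]
```

```bash
python3 -m creep '[{"linear":[-0.05,0,-3],"yaw":0,"grip":-0.2},{"linear":[0,0,-3],"yaw":0,"grip":-0.2},{"linear":[0,0,-2.5],"yaw":0,"grip":-0.2},{"linear":[0,0,0],"yaw":0,"grip":-0.2},{"linear":[0,0,0],"yaw":0,"grip":-1},{"linear":[0,0,0],"yaw":0,"grip":-1},{"linear":[0,0,0],"yaw":0,"grip":-1}]' 10;  python3 -m creep '[{"linear":[0,0,0.3],"yaw":0,"grip":-1},{"linear":[0,0,2],"yaw":0,"grip":-1},{"linear":[0,0,5.6],"yaw":0,"grip":-1},{"linear":[0,0,5.6],"yaw":0,"grip":-1},{"linear":[0,0,5.5],"yaw":0,"grip":-1},{"linear":[0,0,0],"yaw":0,"grip":-1}]'
```

```text
time_s: 14.58
tool_pos: [546.1, -283.3, 110.2]
ee_rot: [[0.002, -1.0, 0.002], [-1.0, -0.002, -0.001], [0.001, -0.002, -1.0]]
wrist_force: [0.5, -1.0, 3.3]
finger_gap: 0.171
time_s: 15.32
tool_pos: [547.1, -284.0, 304.6]
ee_rot: [[0.002, -1.0, 0.009], [-1.0, -0.002, -0.003], [0.003, -0.009, -1.0]]
wrist_force: [0.6, 0.6, -0.8]
finger_gap: 0.176
```

```bash
python3 -m creep '[{"linear":[0,4,0],"yaw":0,"grip":-1},{"linear":[0,6,0],"yaw":-0.04,"grip":-1},{"linear":[0,6,0],"yaw":-0.04,"grip":-1},{"linear":[0.4,6,0],"yaw":-0.04,"grip":-1},{"linear":[0.4,6,0],"yaw":-0.04,"grip":-1},{"linear":[0.4,6,0],"yaw":-0.04,"grip":-1},{"linear":[0.4,6,0],"yaw":-0.037,"grip":-1},{"linear":[0,6,0],"yaw":0,"grip":-1},{"linear":[0,4,0],"yaw":0,"grip":-1},{"linear":[0,1.8,0],"yaw":0,"grip":-1}]'; python3 -m creep '[{"linear":[0,0,-5],"yaw":0,"grip":-1},{"linear":[0,0,-5],"yaw":0,"grip":-1},{"linear":[0,0,0],"yaw":0,"grip":-1},{"linear":[0,0,0],"yaw":0,"grip":-1},{"linear":[0,0,0],"yaw":0,"grip":-1}]';python3 - <<'E'
from h import *
c=grab('wrist','w7.png')
im=c['frame'][90:290,220:420,::-1]; cv2.imwrite('pics/w7c.png',cv2.resize(im,(600,600),interpolation=cv2.INTER_CUBIC))
print(np.round(sensors.observe()['tool_pos'],1))
E
```

```text
time_s: 16.58
tool_pos: [560.6, 237.0, 297.7]
ee_rot: [[-0.231, -0.973, -0.002], [-0.973, 0.231, -0.001], [0.001, 0.001, -1.0]]
wrist_force: [0.2, -0.7, -0.2]
finger_gap: 0.169
time_s: 17.2
tool_pos: [562.6, 235.5, 201.5]
ee_rot: [[-0.233, -0.972, 0.003], [-0.972, 0.233, 0.002], [-0.003, -0.003, -1.0]]
wrist_force: [-0.5, -0.6, -0.1]
finger_gap: 0.168
[562.3 235.4 201.2]
```

View pics/w7c.png

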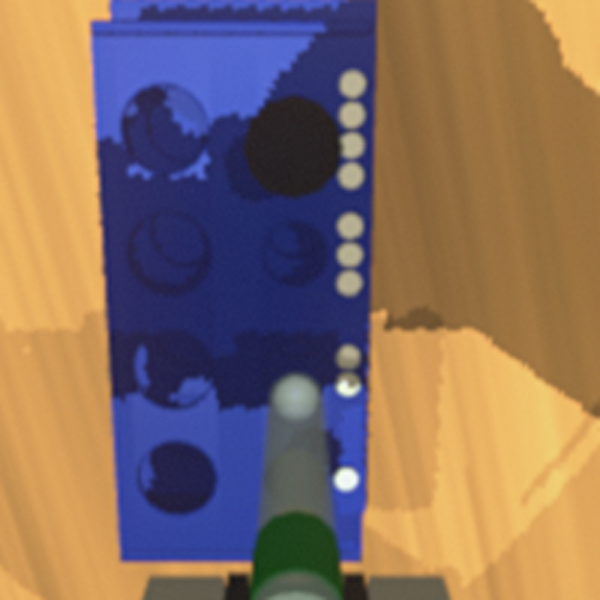

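```bash
python3 -m creep '[{"linear":[0,-0.05,-1],"yaw":0,"grip":-1},{"linear":[0,0,-1],"yaw":0,"grip":-1},{"linear":[0,0,-1],"yaw":0,"grip":-1},{"linear":[0,0,0],"yaw":0,"grip":-1}]'; python3 -m creep '[{"linear":[0,0,-1.2],"yaw":0,"grip":-1},{"linear":[0,0,-1.4],"yaw":0,"grip":-1},{"linear":[0,0,-1],"yaw":0,"grip":-1},{"linear":[0,0,0],"yaw":0,"grip":-1}]';python3 -m creep '[{"linear":[0,0,-0.8],"yaw":0,"grip":-1},{"linear":[0,0,-0.6],"yaw":0,"grip":-1},{"linear":[0,0,-0.4],"yaw":0,"grip":-1},{"linear":[0,0,-0.2],"yaw":0,"grip":-1},{"linear":[0,0,0],"yaw":0,"grip":-1}]'
```

```text
time_s: 17.75
tool_pos: [560.6, 234.1, 167.5]
ee_rot: [[-0.233, -0.972, -0.002], [-0.972, 0.233, -0.001], [0.002, 0.001, -1.0]]
wrist_force: [-0.6, -0.1, -0.4]
finger_gap: 0.169
time_s: 18.25
tool_pos: [560.7, 234.1, 131.6]
ee_rot: [[-0.233, -0.973, -0.002], [-0.973, 0.233, -0.001], [0.002, 0.001, -1.0]]
wrist_force: [0.9, -0.7, -1.1]
finger_gap: 0.175
time_s: 18.88
tool_pos: [561.3, 234.5, 112.8]
ee_rot: [[-0.233, -0.973, -0.0], [-0.973, 0.233, -0.0], [0.0, 0.0, -1.0]]
wrist_force: [-0.5, 0.7, -0.1]
finger_gap: 0.172
```

```bash
python3 -m creep '[{"linear":[0,0,-0.1],"yaw":0,"grip":-1},{"linear":[0,0,-0.1],"yaw":0,"grip":-1},{"linear":[0,0,0],"yaw":0,"grip":-1}]' | grep -v rot; python3 -m creep '[{"linear":[0,0,-0.1],"yaw":0,"grip":-1},{"linear":[0,0,0],"yaw":0,"grip":-1}]' | grep -v rot
```

```text
time_s: 19.25
tool_pos: [561.3, 234.5, 110.8]
wrist_force: [0.7, 0.4, -0.5]
finger_gap: 0.172
time_s: 19.5
tool_pos: [561.6, 234.7, 110.3]
wrist_force: [-0.6, 0.7, 2.6]
finger_gap: 0.172
```

```bash
python3 -m creep '[{"linear":[0,0,-0.05],"yaw":0,"grip":-1},{"linear":[0,0,0.05],"yaw":0,"grip":-0.2},{"linear":[0,0,0],"yaw":0,"grip":-0.2},{"linear":[0,0,0],"yaw":0,"grip":-0.2},{"linear":[0,0,3],"yaw":0,"grip":-0.2},{"linear":[0,0,5],"yaw":0,"grip":-0.2},{"linear":[0,0,5],"yaw":0,"grip":-0.2},{"linear":[0,0,0],"yaw":0,"grip":-0.2},{"linear":[0,0,0],"yaw":0,"grip":-0.2}]'; python3 - <<'E'
from h import *
c=grab('wrist','w8.png');print(np.round(sensors.observe()['tool_pos'],1)); print(proj(c,[562,235,154]))
band(c,'green',(562,235)); s=grab('scene','s8.png');t=grab('top','t8.png')
h=cv2.cvtColor(s['frame'],cv2.COLOR_RGB2HSV)
for col in('yellow','green'):
  m=cv2.inRange(h,*HUE[col]);m[:170]=0;m[240:]=0;m[:,:335]=0;m[:,:][:,420:]=0;M=cv2.moments(m,True);p=(M['m10']/M['m00'],M['m01']/M['m00']);print(col,p,M['m00'],[np.round(proj(s,q),1) for q in([571,270,131],[562.2,235,131])])
E
```

```text
time_s: 20.62
tool_pos: [560.8, 234.4, 239.4]
ee_rot: [[-0.233, -0.972, -0.001], [-0.972, 0.233, 0.0], [-0.0, 0.001, -1.0]]
wrist_force: [0.5, 0.6, -0.9]
finger_gap: 0.4
[560.6 234.2 238.7]
(np.float64(316.16971879414206), np.float64(228.01030792014853))
green exp px [316. 220.] blobs [(8, 121, [317.0, 212.5], [559.7, 228.1]), (8, 35, [316.4, 228.7], [563.7, 242.5])]
yellow (391.2142857142857, 188.42857142857142) 56.0 [array([392.9, 186.5]), array([381.8, 188.4])]
green (381.2857142857143, 190.21428571428572) 28.0 [array([392.9, 186.5]), array([381.8, 188.4])]
```

```bash
python3 -m creep '[{"linear":[-0.5,-6,0],"yaw":0.04,"grip":-0.2},{"linear":[-0.5,-6,0],"yaw":0.04,"grip":-0.2},{"linear":[-0.5,-6,0],"yaw":0.04,"grip":-0.2},{"linear":[0,-6,0],"yaw":0.04,"grip":-0.2},{"linear":[0,-6,0],"yaw":0.04,"grip":-0.2},{"linear":[0,-6,0],"yaw":0.037,"grip":-0.2},{"linear":[0,-6,0],"yaw":0,"grip":-0.2},{"linear":[0,-4.1,0],"yaw":0,"grip":-0.2},{"linear":[0,-2,0],"yaw":0,"grip":-0.2},{"linear":[0,0,-4],"yaw":0,"grip":-0.2}]' >/dev/null; python3 -m creep '[{"linear":[0,0,0],"yaw":0,"grip":-0.2},{"linear":[0,0,0],"yaw":0,"grip":-0.2}]'; python3 - <<'E'
from h import *
c=grab('wrist','w9.png');s=sensors.observe();print(np.round(s['tool_pos'],1)); print(proj(c,[545.8,-247,154]))
band(c,'red',(545.8,-247)); 
t=grab('top','t9.png');h=cv2.cvtColor(t['frame'],cv2.COLOR_RGB2HSV)
print('mug',onz(t,502,240,92),onz(t,494,222,60),'rack end',onz(t,444,210,75),onz(t,446,247,75))
E
```

```text
time_s: 22.28
tool_pos: [546.8, -246.3, 200.8]
ee_rot: [[0.003, -1.0, 0.0], [-1.0, -0.003, -0.001], [0.001, -0.0, -1.0]]
wrist_force: [-0.3, -0.0, 0.8]
finger_gap: 0.399
[ 547.2 -246.2  201.3]
(np.float64(318.6340539243069), np.float64(241.36127255574388))
red exp px [319. 232.] blobs [(8, 184, [319.1, 224.1], [545.4, -253.3])]
mug [ 507.01325009 -493.28450982   92.        ] [ 563.66406702 -488.22308575   60.        ] rack end [ 602.78958364 -353.3998185    75.        ] [ 501.40711215 -347.5723831    75.        ]
```

```bash
python3 -m creep '[{"linear":[-0.1,-0.07,-3],"yaw":0,"grip":-0.2},{"linear":[0,0,-3],"yaw":0,"grip":-0.2},{"linear":[0,0,-3],"yaw":0,"grip":-0.2},{"linear":[0,0,0],"yaw":0,"grip":-0.2},{"linear":[0,0,0],"yaw":0,"grip":-1},{"linear":[0,0,0],"yaw":0,"grip":-1},{"linear":[0,0,0],"yaw":0,"grip":-1}]' 10;  python3 -m creep '[{"linear":[0,0,0.3],"yaw":0,"grip":-1},{"linear":[0,0,2],"yaw":0,"grip":-1},{"linear":[0,0,5.5],"yaw":0,"grip":-1},{"linear":[0,0,5.5],"yaw":0,"grip":-1},{"linear":[0,0,5],"yaw":0,"grip":-1},{"linear":[0,0,0],"yaw":0,"grip":-1},{"linear":[0,0,0],"yaw":0,"grip":-1}]'
```

```text
time_s: 23.25
tool_pos: [546.2, -247.4, 111.3]
ee_rot: [[0.002, -1.0, 0.002], [-1.0, -0.002, -0.001], [0.001, -0.002, -1.0]]
wrist_force: [-0.1, -0.6, 3.2]
finger_gap: 0.169
time_s: 24.12
tool_pos: [545.0, -246.9, 292.6]
ee_rot: [[0.002, -1.0, -0.0], [-1.0, -0.002, 0.001], [-0.001, 0.0, -1.0]]
wrist_force: [-1.0, 0.5, -0.7]
finger_gap: 0.17
```

```bash
python3 -m creep '[{"linear":[0.5,-4.3,0],"yaw":0,"grip":-1},{"linear":[0.5,-4.3,0],"yaw":0,"grip":-1},{"linear":[0.5,-4.3,0],"yaw":0,"grip":-1},{"linear":[0,0,-4],"yaw":0,"grip":-1},{"linear":[0,0,-5],"yaw":0,"grip":-1},{"linear":[0,0,-5],"yaw":0,"grip":-1},{"linear":[0,0,-2],"yaw":0,"grip":-1},{"linear":[0,0,0],"yaw":0,"grip":-1}]';  python3 -m creep '[{"linear":[0,1,0],"yaw":0,"grip":-1},{"linear":[0,1,0],"yaw":0,"grip":-1},{"linear":[0,0.5,0],"yaw":0,"grip":-1},{"linear":[0,0.5,0],"yaw":0,"grip":-1},{"linear":[0,0.5,0],"yaw":0,"grip":-1},{"linear":[0,0,0],"yaw":0,"grip":-1}]'; python3 - <<'E'
from h import *
c=grab('wrist','w10.png');s=sensors.observe();print(s['wrist_force'],s['ft_torque'])
E
```

```text
time_s: 25.12
tool_pos: [558.1, -375.4, 129.3]
ee_rot: [[0.002, -1.0, -0.006], [-1.0, -0.002, 0.002], [-0.002, 0.006, -1.0]]
wrist_force: [0.3, -0.4, 0.2]
finger_gap: 0.17
time_s: 25.88
tool_pos: [560.4, -340.9, 133.1]
ee_rot: [[0.002, -1.0, 0.0], [-1.0, -0.002, -0.0], [0.0, -0.0, -1.0]]
wrist_force: [-0.3, -0.7, 0.3]
finger_gap: 0.167
[ 0.10429154  0.08824152 -1.31209548] [-0.03716558 -0.09785714  0.02756363]
```

View pics/w10.png

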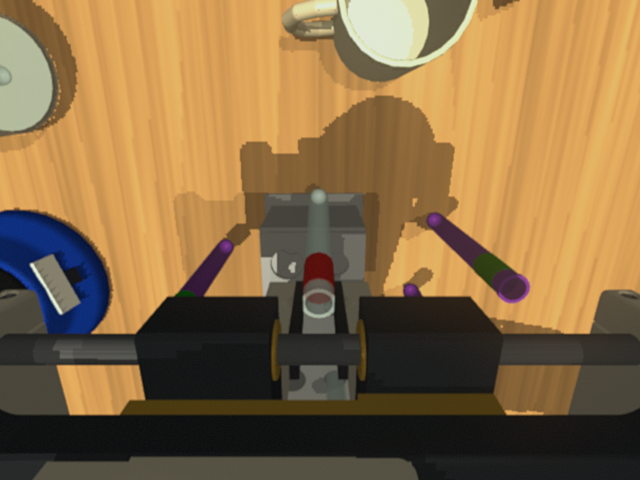

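```bash
cat >> h.py <<'E'
def tilt(c,u,v,L=126):
    "tube angle from the foot pixel, tube plane through TCP perpendicular to the jaws"
    s=sensors.observe();R=np.array(s['ee_rot']);P=np.array(s['tool_pos'])-19*R[:,2]
    th=np.radians(np.arange(-10,90,.25)); f=[proj(c,P+(L-8)*(np.cos(t)*R[:,2]+np.sin(t)*R[:,0])) for t in th]
    e=[np.hypot(a-u,b-v) for a,b in f];i=int(np.argmin(e));return np.degrees(th[i]).round(1),round(e[i],1)
E
python3 - <<'E'
from h import *
c=grab('wrist');print(tilt(c,318,195))
E
```

```text
(np.float64(11.8), np.float64(0.6))
```

```bash
python3 -m creep '[{"linear":[0,1,0],"yaw":0,"grip":-1},{"linear":[0,1,0],"yaw":0,"grip":-1},{"linear":[0,1,0],"yaw":0,"grip":-1},{"linear":[0,1,0],"yaw":0,"grip":-1},{"linear":[0,1,0],"yaw":0,"grip":-1},{"linear":[0,0.8,0],"yaw":0,"grip":-1},{"linear":[0,0,0],"yaw":0,"grip":-1},{"linear":[0,0,0],"yaw":0,"grip":-1}]'; python3 -m creep '[{"linear":[0,0,3],"yaw":0,"grip":-1},{"linear":[0,0,5],"yaw":0,"grip":-1},{"linear":[0,0,2],"yaw":0,"grip":-1},{"linear":[0,0,0],"yaw":0,"grip":-1},{"linear":[0,0,0],"yaw":0,"grip":-1}]'; python3 - <<'E'
from h import *
c=grab('wrist','w11.png'); s=grab('scene','s11.png')
a=cv2.resize(c['frame'][60:360,150:450,::-1],(400,400));b=cv2.resize(s['frame'][150:300,150:300,::-1],(400,400),interpolation=cv2.INTER_CUBIC);cv2.imwrite('pics/c11.png',np.hstack([a,b]))
st=sensors.observe();R=np.array(st['ee_rot']);P=np.array(st['tool_pos'])-19*R[:,2];print(P,st['finger_gap'])
for t in (35,40,45,50):
    th=np.radians(t);f=P+118*(np.cos(th)*R[:,2]+np.sin(th)*R[:,0]);g=P-24*(np.cos(th)*R[:,2]+np.sin(th)*R[:,0]);print(t,[((np.array(proj(c,q))-[150,60])*4/3).round() for q in(f,g)],[((np.array(proj(s,q))-150)*8/3+[400,0]).round() for q in(f,g)])
E
```

```text
time_s: 26.98
tool_pos: [560.3, -283.2, 132.9]
ee_rot: [[0.002, -1.0, 0.0], [-1.0, -0.002, -0.0], [0.0, -0.0, -1.0]]
wrist_force: [-0.3, -0.4, 1.4]
finger_gap: 0.17
time_s: 27.6
tool_pos: [559.6, -283.1, 231.7]
ee_rot: [[0.001, -1.0, -0.001], [-1.0, -0.001, 0.001], [-0.001, 0.001, -1.0]]
wrist_force: [0.1, 0.6, -1.3]
finger_gap: 0.17
[ 559.62314465 -283.08801617  250.37844303] 0.16881901172525726
35 [array([223., 111.]), array([223., 351.])] [array([498., 256.]), array([574., 109.])]
40 [array([223.,  96.]), array([223., 353.])] [array([488., 253.]), array([576., 110.])]
45 [array([223.,  81.]), array([223., 355.])] [array([478., 249.]), array([577., 111.])]
50 [array([223.,  67.]), array([223., 356.])] [array([469., 244.]), array([579., 112.])]
```

View pics/c11.png

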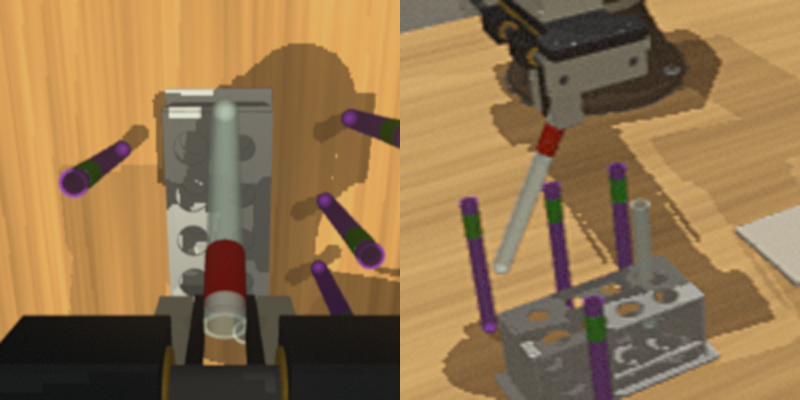

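```bash
python3 - <<'E'
from h import *
from scipy.optimize import least_squares
c=grab('wrist'); s=grab('scene')
st=sensors.observe();R=np.array(st['ee_rot']);P=np.array(st['tool_pos'])-19*R[:,2]
obs=[(c,np.array([224,111])*.75+[150,60]),(c,np.array([223,322])*.75+[150,60]),(s,np.array([102,267])*3/8+150),(s,np.array([147,138])*3/8+150)]
def res(x):
    ax=np.cos(x[0])*R[:,2]+np.sin(x[0])*R[:,0];B=P+x[2]*R[:,0]+0*ax
    q=[B+(142-x[1])*ax,B-x[1]*ax,B+(142-x[1])*ax,B+(23-x[1])*ax]
    return np.r_[np.concatenate([np.array(proj(k[0],p))-k[1] for k,p in zip(obs,q)]),x[2]*.3]
r=least_squares(res,[.6,15,0]);print(np.degrees(r.x[0]),r.x[1:],r.fun.round(1))
E
```

```text
29.217170336404692 [18.95759885  6.50866342] [-1.1  0.1 -0.7 -0.  -0.4 -0.3  1.7  1.   2. ]
```

```bash
python3 -m creep '[{"linear":[0,-2.5,0],"yaw":0,"grip":-1},{"linear":[0,-2,0],"yaw":0,"grip":-1},{"linear":[0,0,-3],"yaw":0,"grip":-1},{"linear":[0,0,-4],"yaw":0,"grip":-1},{"linear":[0,0,-3.5],"yaw":0,"grip":-1},{"linear":[0,0,0],"yaw":0,"grip":-1}]' 25; python3 -m creep '[{"linear":[0,0.8,0],"yaw":0,"grip":-1},{"linear":[0,0.8,0],"yaw":0,"grip":-1},{"linear":[0,0.8,0],"yaw":0,"grip":-1},{"linear":[0,0.8,0],"yaw":0,"grip":-1},{"linear":[0,0.8,0],"yaw":0,"grip":-1},{"linear":[0,0.8,0],"yaw":0,"grip":-1},{"linear":[0,0.3,0],"yaw":0,"grip":-1},{"linear":[0,0,0],"yaw":0,"grip":-1},{"linear":[0,0,0],"yaw":0,"grip":-1}]'; python3 -c "
from h import *
c=grab('wrist','w12.png');s=grab('scene','s12.png')"; python3 -m creep '[{"linear":[0,0,0.5],"yaw":0,"grip":-1},{"linear":[0,0,1],"yaw":0,"grip":-1},{"linear":[0,0,2],"yaw":0,"grip":-1},{"linear":[0,0,3],"yaw":0,"grip":-1},{"linear":[0,0,3],"yaw":0,"grip":-1},{"linear":[0,0,2],"yaw":0,"grip":-1},{"linear":[0,0,1],"yaw":0,"grip":-1},{"linear":[0,0,0],"yaw":0,"grip":-1}]'; python3 -c "
from h import *
c=grab('wrist','w13.png');s=grab('scene','s13.png')"
```

```text
time_s: 28.55
tool_pos: [558.0, -327.9, 124.6]
ee_rot: [[0.001, -1.0, -0.006], [-1.0, -0.001, 0.002], [-0.002, 0.006, -1.0]]
wrist_force: [-0.6, 0.3, 1.2]
finger_gap: 0.159
time_s: 29.68
tool_pos: [560.4, -277.4, 128.0]
ee_rot: [[0.002, -1.0, 0.0], [-1.0, -0.002, -0.0], [0.0, -0.0, -1.0]]
wrist_force: [0.5, -1.3, 0.1]
finger_gap: 0.161
time_s: 30.78
tool_pos: [560.4, -277.2, 253.5]
ee_rot: [[0.002, -1.0, 0.001], [-1.0, -0.002, 0.0], [-0.0, -0.001, -1.0]]
wrist_force: [0.3, -0.7, -0.6]
finger_gap: 0.157
```

```bash
python3 -m creep '[{"linear":[-0.5,2,0],"yaw":0,"grip":-1},{"linear":[-1,4,0],"yaw":0,"grip":-1},{"linear":[-1,4,0],"yaw":0,"grip":-1},{"linear":[-1,4,0],"yaw":0,"grip":-1},{"linear":[-1,4,0],"yaw":0,"grip":-1},{"linear":[-0.5,2,0],"yaw":0,"grip":-1},{"linear":[0,1.7,0],"yaw":0,"grip":-1},{"linear":[0,0,0],"yaw":0,"grip":-1},{"linear":[0,0,0],"yaw":0,"grip":-1}]'; cat > fit.py <<'E'
from h import *
from scipy.optimize import least_squares
def ends(c,anchor):
    "foot tip of the grey glass blob joined to the red band, and the band centre"
    h=cv2.cvtColor(c['frame'],cv2.COLOR_RGB2HSV)
    red=cv2.inRange(h,(0,110,40),(8,255,255))|cv2.inRange(h,(172,110,40),(180,255,255))
    n,l,st,ce=cv2.connectedComponentsWithStats(red);i=min((i for i in range(1,n) if st[i,4]>15),key=lambda i:np.hypot(*(ce[i]-anchor)))
    low=cv2.inRange(h,(0,0,90),(180,95,255))
    x,y=ce[i].astype(int); w=np.zeros_like(low);w[max(0,y-160):y+160,max(0,x-90):x+90]=255
    return ce[i],low&w,(l==i)
if __name__=='__main__':
    c=grab('wrist','wf.png');s=grab('scene','sf.png')
    st=sensors.observe();R=np.array(st['ee_rot']);P=np.array(st['tool_pos'])-19*R[:,2];print('P',P.round(1))
    for nm,k in(('w',c),('s',s)):
        b,low,r=ends(k,proj(k,P));n,l,stt,ce=cv2.connectedComponentsWithStats(low)
        print(nm,'band',b.round(1),r.sum(),'P px',np.round(proj(k,P)),[(stt[i].tolist(),ce[i].round().tolist()) for i in range(1,n) if stt[i,4]>30])
E
python3 fit.py
```

```text
time_s: 32.0
tool_pos: [510.3, -60.3, 252.6]
ee_rot: [[0.002, -1.0, -0.0], [-1.0, -0.002, -0.0], [0.0, 0.0, -1.0]]
wrist_force: [0.1, 0.0, 0.7]
finger_gap: 0.153
P [510.3 -60.7 271.6]
w band [318.2 260.6] 1093 P px [317. 281.] [([283, 132, 95, 156, 7874], [329.0, 224.0]), ([304, 278, 30, 36, 945], [318.0, 296.0]), ([297, 365, 14, 27, 158], [303.0, 379.0]), ([293, 393, 10, 8, 51], [298.0, 396.0])]
s band [280.3 161.7] 57 P px [284. 160.] [([190, 1, 12, 17, 192], [195.0, 9.0]), ([213, 1, 7, 14, 83], [216.0, 7.0]), ([318, 1, 21, 6, 99], [328.0, 3.0]), ([266, 3, 104, 127, 6276], [329.0, 78.0]), ([257, 4, 50, 9, 232], [282.0, 9.0]), ([263, 16, 38, 5, 137], [281.0, 18.0]), ([190, 41, 33, 71, 1285], [203.0, 74.0]), ([273, 80, 19, 4, 59], [282.0, 81.0]), ([365, 93, 5, 28, 100], [368.0, 107.0]), ([250, 107, 17, 14, 114], [256.0, 114.0]), ([280, 125, 41, 33, 536], [298.0, 139.0]), ([241, 128, 38, 25, 214], [262.0, 136.0]), ([343, 141, 27, 25, 395], [356.0, 154.0]), ([190, 144, 11, 9, 47], [193.0, 149.0]), ([203, 145, 39, 11, 108], [222.0, 152.0]), ([259, 166, 23, 42, 282], [269.0, 187.0]), ([248, 169, 8, 10, 42], [252.0, 174.0]), ([349, 188, 21, 25, 155], [359.0, 202.0]), ([314, 200, 12, 10, 63], [319.0, 204.0]), ([190, 225, 80, 88, 2826], [226.0, 275.0]), ([276, 224, 57, 33, 1076], [304.0, 240.0]), ([318, 289, 17, 14, 148], [326.0, 297.0])]
```

```bash
cat > fit2.py <<'E'
from fit import *
def solve(c,s,P,R,obs):
    "obs: (camera, part, pixel); part foot/band/mouth"
    D={'foot':142,'band':23,'mouth':0}
    def res(x):
        ax=np.cos(x[0])*R[:,2]+np.sin(x[0])*R[:,0];B=P+x[2]*R[:,0]
        return np.r_[np.concatenate([np.array(proj(k,B+(D[p]-x[1])*ax))-q for k,p,q in obs]),x[2]*.2]
    r=least_squares(res,[.6,15,0]);print('tilt',np.degrees(r.x[0]).round(1),'d,off',r.x[1:].round(1),'res',r.fun.round(1).tolist())
    ax=np.cos(r.x[0])*R[:,2]+np.sin(r.x[0])*R[:,0];B=P+r.x[2]*R[:,0];print('mid',(B+(75-r.x[1])*ax).round(1),'foot',(B+(150-r.x[1])*ax).round(1),'mouth',(B-r.x[1]*ax).round(1))
E
python3 - <<'E'
from fit2 import *
c=grab('wrist');s=grab('scene');st=sensors.observe();R=np.array(st['ee_rot']);P=np.array(st['tool_pos'])-19*R[:,2]
h=cv2.cvtColor(c['frame'],cv2.COLOR_RGB2HSV);low=cv2.inRange(h,(0,0,90),(180,95,255))
for v in range(126,172,4): x=np.flatnonzero(low[v,270:400])+270; print(v,(x.min(),x.max(),len(x)) if len(x) else None,end=' ')
hs=cv2.cvtColor(s['frame'],cv2.COLOR_RGB2HSV);l2=cv2.inRange(hs,(0,0,90),(180,95,255));print()
for v in range(168,214,3): x=np.flatnonzero(l2[v,250:290])+250; print(v,(x.min(),x.max(),len(x)) if len(x) else None,end=' ')
print()
solve(c,s,P,R,[(c,'foot',np.array([318,141])),(c,'mouth',np.array([318,297])),(s,'foot',np.array([262,204])),(s,'band',np.array([280.3,161.7]))])
solve(c,s,P,R,[(c,'foot',np.array([318,141])),(s,'foot',np.array([262,204]))])
E
```

```text
126 None 130 None 134 (np.int64(312), np.int64(323), 12) 138 (np.int64(309), np.int64(326), 18) 142 (np.int64(308), np.int64(327), 20) 146 (np.int64(308), np.int64(327), 20) 150 (np.int64(308), np.int64(328), 21) 154 (np.int64(308), np.int64(328), 21) 158 (np.int64(308), np.int64(328), 21) 162 (np.int64(308), np.int64(328), 21) 166 (np.int64(307), np.int64(328), 22) 170 (np.int64(307), np.int64(328), 22) 
168 (np.int64(275), np.int64(280), 6) 171 (np.int64(250), np.int64(279), 9) 174 (np.int64(250), np.int64(278), 14) 177 (np.int64(250), np.int64(277), 12) 180 (np.int64(255), np.int64(275), 8) 183 (np.int64(252), np.int64(274), 9) 186 (np.int64(267), np.int64(273), 7) 189 (np.int64(266), np.int64(271), 6) 192 (np.int64(264), np.int64(270), 7) 195 (np.int64(263), np.int64(269), 7) 198 (np.int64(261), np.int64(268), 8) 201 (np.int64(260), np.int64(267), 8) 204 (np.int64(259), np.int64(265), 7) 207 (np.int64(260), np.int64(263), 4) 210 None 213 None 
tilt 28.7 d,off [20.7 10.2] res [-0.7, 0.1, -1.0, 0.4, -0.4, 1.3, -0.2, 0.4, 2.0]
mid [510.3 -97.  224. ] foot [ 510.3 -133.   158.2] mouth [510.3 -61.  289.8]
tilt 33.7 d,off [18.5 -0. ] res [-0.7, 0.1, -0.5, 0.1, -0.0]
mid [510.3 -92.1 224.6] foot [ 510.3 -133.8  162.2] mouth [510.3 -50.5 287. ]
```

```bash
python3 - <<'E'
from h import *
for f in('w10','w11','w12','w13','wf'):
    im=cv2.imread(f'pics/{f}.png');h=cv2.cvtColor(im,cv2.COLOR_BGR2HSV)
    red=cv2.inRange(h,(0,110,40),(8,255,255))|cv2.inRange(h,(172,110,40),(180,255,255));red[:200]=0;red[:,:295]=0;red[:,340:]=0
    ys,xs=np.nonzero(red);print(f,'band rows',np.percentile(ys,[2,50,98]),'width top/bot',[int((red[int(np.percentile(ys,q))]>0).sum()) for q in(15,85)],'col',[round(xs[np.abs(ys-np.percentile(ys,q))<4].mean(),1) for q in(15,85)])
    g=cv2.cvtColor(im,cv2.COLOR_BGR2GRAY)[:,310:327].mean(1);print('   ',g[90:230:4].round().astype(int).tolist())
E
```

```text
w10 band rows [254.   269.   285.94] width top/bot [26, 31] col [np.float64(318.2), np.float64(318.2)]
    [160, 159, 160, 160, 160, 160, 160, 160, 160, 158, 150, 146, 101, 98, 98, 98, 98, 98, 98, 98, 98, 98, 98, 98, 87, 109, 139, 139, 112, 92, 93, 93, 93, 93, 93]
w11 band rows [241. 261. 281.] width top/bot [28, 32] col [np.float64(318.6), np.float64(318.4)]
    [162, 162, 162, 162, 163, 163, 164, 161, 150, 113, 118, 116, 136, 163, 160, 139, 133, 134, 134, 134, 134, 135, 135, 135, 135, 134, 133, 132, 132, 133, 132, 133, 134, 137, 136]
w12 band rows [235. 258. 279.] width top/bot [31, 32] col [np.float64(318.1), np.float64(318.5)]
    [168, 144, 143, 170, 186, 184, 167, 164, 165, 171, 162, 162, 157, 160, 159, 160, 160, 160, 161, 161, 161, 161, 161, 161, 162, 162, 162, 162, 163, 163, 161, 161, 161, 161, 161]
w13 band rows [241. 261. 280.] width top/bot [28, 30] col [np.float64(318.4), np.float64(318.4)]
    [162, 162, 163, 163, 164, 164, 163, 162, 205, 119, 98, 124, 153, 166, 157, 136, 135, 135, 135, 136, 135, 136, 136, 136, 136, 134, 133, 132, 133, 133, 135, 138, 142, 141, 140]
wf band rows [241. 261. 279.] width top/bot [27, 30] col [np.float64(318.1), np.float64(318.4)]
    [168, 169, 164, 164, 164, 164, 164, 157, 140, 107, 106, 122, 147, 159, 149, 129, 129, 129, 129, 130, 130, 130, 131, 131, 131, 130, 137, 138, 150, 151, 151, 151, 152, 152, 152]
```

```bash
python3 -m creep '[{"linear":[0,0,4],"yaw":0,"grip":-1},{"linear":[1,-4,0],"yaw":0,"grip":-1},{"linear":[1,-5,0],"yaw":0,"grip":-1},{"linear":[1,-5,0],"yaw":0,"grip":-1},{"linear":[1,-5,0],"yaw":0,"grip":-1},{"linear":[1,-5,0],"yaw":0,"grip":-1},{"linear":[0,-3.9,0],"yaw":0,"grip":-1},{"linear":[0,0,0],"yaw":0,"grip":-1}]' 15 | grep pos; python3 -m creep '[{"linear":[0,0,-4],"yaw":0,"grip":-1},{"linear":[0,0,-5],"yaw":0,"grip":-1},{"linear":[0,0,-5],"yaw":0,"grip":-1},{"linear":[0,0,-3.6],"yaw":0,"grip":-1},{"linear":[0,0,0],"yaw":0,"grip":-1},{"linear":[0,0,0],"yaw":0,"grip":-1}]' 6; python3 -c "
from h import *
c=grab('wrist','w14.png')"
```

```text
tool_pos: [559.5, -342.3, 291.3]
time_s: 33.95
tool_pos: [561.3, -339.6, 118.7]
ee_rot: [[0.002, -1.0, 0.002], [-1.0, -0.002, -0.001], [0.001, -0.002, -1.0]]
wrist_force: [-0.5, -0.1, 1.3]
finger_gap: 0.175
```

```bash
python3 -m creep '[{"linear":[0,1,0],"yaw":0,"grip":-1},{"linear":[0,1,0],"yaw":0,"grip":-1},{"linear":[0,1,0],"yaw":0,"grip":-1},{"linear":[0,0.8,0],"yaw":0,"grip":-1},{"linear":[0,0.8,0],"yaw":0,"grip":-1},{"linear":[0,0.8,0],"yaw":0,"grip":-1},{"linear":[0,0.8,0],"yaw":0,"grip":-1},{"linear":[0,0.6,0],"yaw":0,"grip":-1},{"linear":[0,0,0],"yaw":0,"grip":-1},{"linear":[0,0,0],"yaw":0,"grip":-1}]'; python3 - <<'E'
from h import *
c=grab('wrist','w15.png')
for f in('w14','w15'):
    im=cv2.imread(f'pics/{f}.png');h=cv2.cvtColor(im,cv2.COLOR_BGR2HSV)
    red=cv2.inRange(h,(0,110,40),(8,255,255))|cv2.inRange(h,(172,110,40),(180,255,255));red[:200]=0;red[:,:295]=0;red[:,340:]=0
    ys,xs=np.nonzero(red);print(f,'band rows',np.percentile(ys,[2,50,98]))
    g=cv2.cvtColor(im,cv2.COLOR_BGR2GRAY)[:,310:327].mean(1);print('   ',g[50:230:4].round().astype(int).tolist())
st=sensors.observe();R=np.array(st['ee_rot']);P=np.array(st['tool_pos'])-19*R[:,2]
for t in range(30,66,5): print(t,[round(proj(c,P+k*(np.cos(np.radians(t))*R[:,2]+np.sin(np.radians(t))*R[:,0]))[1]) for k in(130,-10,16)],end=' ')
E
```

```text
time_s: 35.25
tool_pos: [560.3, -271.3, 116.9]
ee_rot: [[0.002, -1.0, 0.0], [-1.0, -0.002, -0.0], [0.0, -0.0, -1.0]]
wrist_force: [-0.3, 0.3, 0.1]
finger_gap: 0.172
w14 band rows [242.  261.5 282. ]
    [152, 152, 154, 157, 158, 159, 159, 159, 159, 160, 160, 160, 160, 160, 160, 160, 161, 160, 161, 161, 144, 121, 127, 150, 163, 152, 131, 131, 131, 131, 131, 131, 132, 132, 132, 133, 132, 131, 132, 132, 129, 129, 130, 130, 130]
w15 band rows [234. 257. 280.]
    [168, 168, 169, 169, 169, 169, 170, 160, 165, 188, 195, 189, 177, 177, 177, 177, 177, 184, 175, 176, 170, 173, 173, 173, 173, 173, 173, 173, 174, 174, 174, 174, 174, 174, 174, 174, 175, 175, 175, 174, 173, 173, 173, 173, 173]
30 [145, 298, 259] 35 [133, 298, 257] 40 [120, 299, 256] 45 [108, 300, 255] 50 [96, 300, 254] 55 [84, 300, 253] 60 [72, 300, 253] 65 [60, 300, 253]
```

```bash
python3 -m creep '[{"linear":[0,0,0],"yaw":0,"grip":-1},{"linear":[0,0,0.3],"yaw":0,"grip":-1},{"linear":[0,0,0.7],"yaw":0,"grip":-1},{"linear":[0,0,1.5],"yaw":0,"grip":-1},{"linear":[0,0,2],"yaw":0,"grip":-1},{"linear":[0,0,2],"yaw":0,"grip":-1},{"linear":[0,0,2],"yaw":0,"grip":-1},{"linear":[0,0,2],"yaw":0,"grip":-1},{"linear":[0,0,1],"yaw":0,"grip":-1},{"linear":[0,0,0],"yaw":0,"grip":-1}]' 8; cat > prof.py <<'E'
import sys
from h import *
f=sys.argv[1];c=grab('wrist',f+'.png');im=cv2.imread(f'pics/{f}.png');h=cv2.cvtColor(im,cv2.COLOR_BGR2HSV)
red=cv2.inRange(h,(0,110,40),(8,255,255))|cv2.inRange(h,(172,110,40),(180,255,255));red[:200]=0;red[:,:295]=0;red[:,340:]=0
ys,xs=np.nonzero(red);print(f,'band rows',np.percentile(ys,[2,50,98]))
print({r:int(v) for r,v in zip(range(60,190,4),cv2.cvtColor(im,cv2.COLOR_BGR2GRAY)[:,310:327].mean(1)[60:190:4])})
E
python3 prof.py w16
```

```text
time_s: 36.55
tool_pos: [560.6, -271.2, 232.9]
ee_rot: [[0.002, -1.0, 0.002], [-1.0, -0.002, -0.0], [0.0, -0.002, -1.0]]
wrist_force: [0.6, 0.2, -0.1]
finger_gap: 0.169
w16 band rows [236. 259. 280.]
{60: 160, 64: 160, 68: 161, 72: 161, 76: 162, 80: 162, 84: 162, 88: 163, 92: 163, 96: 163, 100: 160, 104: 146, 108: 162, 112: 181, 116: 186, 120: 168, 124: 153, 128: 161, 132: 162, 136: 153, 140: 154, 144: 154, 148: 154, 152: 154, 156: 154, 160: 154, 164: 154, 168: 154, 172: 154, 176: 154, 180: 155, 184: 155, 188: 155}
```

```bash
python3 -m creep '[{"linear":[0,-2.2,0],"yaw":0,"grip":-1},{"linear":[0,-2.3,0],"yaw":0,"grip":-1},{"linear":[0,0,-3],"yaw":0,"grip":-1},{"linear":[0,0,-4],"yaw":0,"grip":-1},{"linear":[0,0,-3],"yaw":0,"grip":-1},{"linear":[0,0,-1.6],"yaw":0,"grip":-1},{"linear":[0,0,0],"yaw":0,"grip":-1}]' 6 | grep pos; python3 -m creep '[{"linear":[0,1,0],"yaw":0,"grip":-1},{"linear":[0,0.8,0],"yaw":0,"grip":-1},{"linear":[0,0.8,0],"yaw":0,"grip":-1},{"linear":[0,0.8,0],"yaw":0,"grip":-1},{"linear":[0,0.8,0],"yaw":0,"grip":-1},{"linear":[0,0.6,0],"yaw":0,"grip":-1},{"linear":[0,0.5,0],"yaw":0,"grip":-1},{"linear":[0,0,0],"yaw":0,"grip":-1},{"linear":[0,0,0],"yaw":0,"grip":-1}]'; python3 prof.py w17; python3 -m creep '[{"linear":[0,0,0],"yaw":0,"grip":-1},{"linear":[0,0,0.3],"yaw":0,"grip":-1},{"linear":[0,0,0.7],"yaw":0,"grip":-1},{"linear":[0,0,1.5],"yaw":0,"grip":-1},{"linear":[0,0,2],"yaw":0,"grip":-1},{"linear":[0,0,2],"yaw":0,"grip":-1},{"linear":[0,0,2],"yaw":0,"grip":-1},{"linear":[0,0,2],"yaw":0,"grip":-1},{"linear":[0,0,1],"yaw":0,"grip":-1},{"linear":[0,0,0],"yaw":0,"grip":-1}]' 8; python3 prof.py w18
```

```text
tool_pos: [559.5, -316.8, 114.6]
time_s: 38.6
tool_pos: [560.3, -263.3, 115.9]
ee_rot: [[0.002, -1.0, -0.0], [-1.0, -0.002, -0.0], [0.0, 0.0, -1.0]]
wrist_force: [-0.7, 0.1, -1.3]
finger_gap: 0.175
w17 band rows [233. 257. 280.]
{60: 170, 64: 170, 68: 164, 72: 161, 76: 186, 80: 199, 84: 197, 88: 184, 92: 183, 96: 182, 100: 183, 104: 184, 108: 189, 112: 181, 116: 181, 120: 178, 124: 177, 128: 178, 132: 178, 136: 178, 140: 178, 144: 178, 148: 180, 152: 179, 156: 179, 160: 179, 164: 179, 168: 179, 172: 179, 176: 179, 180: 179, 184: 180, 188: 179}
time_s: 39.9
tool_pos: [560.6, -263.2, 231.9]
ee_rot: [[0.002, -1.0, 0.002], [-1.0, -0.002, -0.0], [0.0, -0.002, -1.0]]
wrist_force: [0.3, -0.1, -1.2]
finger_gap: 0.171
w18 band rows [235. 258. 280.]
{60: 161, 64: 162, 68: 162, 72: 162, 76: 162, 80: 163, 84: 163, 88: 164, 92: 163, 96: 148, 100: 162, 104: 183, 108: 188, 112: 174, 116: 158, 120: 166, 124: 170, 128: 171, 132: 171, 136: 159, 140: 159, 144: 159, 148: 159, 152: 159, 156: 159, 160: 159, 164: 159, 168: 159, 172: 159, 176: 159, 180: 159, 184: 159, 188: 159}
```

```bash
python3 -m creep '[{"linear":[0,0,2],"yaw":0,"grip":-1},{"linear":[-0.5,2,1],"yaw":0,"grip":-1},{"linear":[-1,4,0],"yaw":0,"grip":-1},{"linear":[-1,5,0],"yaw":0,"grip":-1},{"linear":[-1,5,0],"yaw":0,"grip":-1},{"linear":[-1,5,0],"yaw":0,"grip":-1},{"linear":[-1,5,-1],"yaw":0,"grip":-1},{"linear":[-1,3.5,-2],"yaw":0,"grip":-1},{"linear":[-0.3,2,-2],"yaw":0,"grip":-1},{"linear":[0,0,-1],"yaw":0,"grip":-1}]' | grep pos; python3 -m creep '[{"linear":[0,0,0],"yaw":0,"grip":-1},{"linear":[0,0,0],"yaw":0,"grip":-1},{"linear":[0,0,0],"yaw":0,"grip":-1}]'; python3 prof.py w19; python3 - <<'E'
from h import *
s=grab('scene','s19.png');t=grab('top','t19.png')
st=sensors.observe();R=np.array(st['ee_rot']);P=np.array(st['tool_pos'])-19*R[:,2]
print(proj(s,P),proj(t,P))
u,v=map(int,proj(s,P));uu,vv=map(int,proj(t,P));x0,y0=u-70,v-40;X0,Y0=uu-45,vv-60
a=cv2.resize(s['frame'][y0:y0+120,x0:x0+120,::-1],(480,480),interpolation=cv2.INTER_CUBIC);b=cv2.resize(t['frame'][Y0:Y0+120,X0:X0+80,::-1],(320,480),interpolation=cv2.INTER_CUBIC)
cv2.imwrite('pics/c19.png',np.hstack([a,b]));print(x0,y0,X0,Y0)
E
```

```text
tool_pos: [490.8, 53.2, 199.5]
time_s: 41.58
tool_pos: [492.7, 51.4, 201.4]
ee_rot: [[0.001, -1.0, 0.001], [-1.0, -0.001, 0.0], [-0.0, -0.001, -1.0]]
wrist_force: [-0.2, -0.6, 0.0]
finger_gap: 0.175
w19 band rows [235. 258. 280.]
{60: 175, 64: 175, 68: 175, 72: 175, 76: 175, 80: 175, 84: 175, 88: 175, 92: 171, 96: 145, 100: 160, 104: 180, 108: 189, 112: 177, 116: 170, 120: 170, 124: 172, 128: 160, 132: 160, 136: 160, 140: 160, 144: 160, 148: 160, 152: 160, 156: 160, 160: 160, 164: 160, 168: 160, 172: 160, 176: 160, 180: 160, 184: 160, 188: 158}
(np.float64(316.26824829337426), np.float64(166.10574531745686)) (np.float64(294.7434051388299), np.float64(250.636347378462))
246 126 249 190
```

View pics/c19.png

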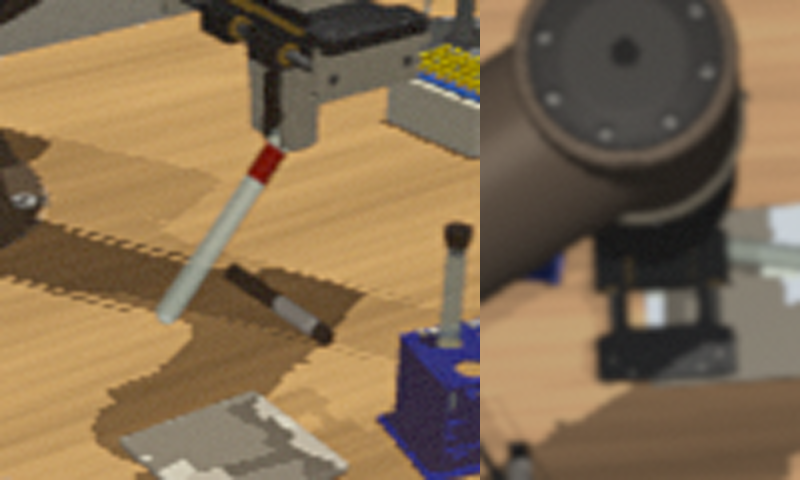

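```bash
python3 - <<'E'
from fit2 import *
c=grab('wrist');s=grab('scene');st=sensors.observe();R=np.array(st['ee_rot']);P=np.array(st['tool_pos'])-19*R[:,2]
o=[(c,'foot',np.array([318,106])),(s,'foot',np.array([288,204.3])),(s,'band',np.array([312.8,166.8])),(c,'band',np.array([318,258]))]
solve(c,s,P,R,o); solve(c,s,P,R,o[:2]); solve(c,s,P,R,o[:1]+o[3:])
a,e=two(c,(318,106),s,(288,204.3));b,e2=two(c,(318,258),s,(312.8,166.8));d=b-a;print('foot',a.round(1),e.round(1),'band',b.round(1),e2.round(1),'tilt',np.degrees(np.arctan2(np.hypot(d[0],d[1]),d[2])).round(1),np.linalg.norm(d).round(1),'(119)')
E
```

```text
tilt 42.7 d,off [19.1 10. ] res [-0.7, 0.1, -0.9, 0.8, -0.4, 1.4, -0.7, 0.5, 2.0]
mid [492.4   3.6 178.9] foot [492.5 -47.2 123.8] mouth [492.3  54.5 234. ]
tilt 46.7 d,off [13.8  0. ] res [-0.7, 0.2, -0.8, -0.0, 0.0]
mid [492.4   7.1 178. ] foot [492.5 -47.5 126.5] mouth [492.3  61.6 229.5]
tilt 44.6 d,off [ 8.6 -0.1] res [-0.7, 0.0, -0.7, -0.0, -0.0]
mid [492.4   5.  172.7] foot [492.5 -47.6 119.3] mouth [492.3  57.7 226.1]
foot [492.7 -40.7 131.8] 2.6 band [492.5  38.5 221. ] 2.8 tilt 41.6 119.2 (119)
```

```bash
python3 -m creep '[{"linear":[0,0.4,-0.8],"yaw":0,"grip":-1},{"linear":[0,0.45,-1],"yaw":0,"grip":-1},{"linear":[0,0,-0.8],"yaw":0,"grip":-1},{"linear":[0,0,-0.4],"yaw":0,"grip":-1},{"linear":[0,0,0],"yaw":0,"grip":-1},{"linear":[0,0,0],"yaw":0,"grip":-1},{"linear":[0,0,0],"yaw":0,"grip":-1},{"linear":[0,0,0],"yaw":0,"grip":-1},{"linear":[0,0,0],"yaw":0,"grip":-1},{"linear":[0,0,0],"yaw":0,"grip":-1}]'; python3 prof.py w20; python3 - <<'E'
from h import *
s=grab('scene','s20.png');a=cv2.imread('pics/scene.png');b=cv2.imread('pics/s20.png')
h=cv2.cvtColor(b,cv2.COLOR_BGR2HSV)
def purple(im): 
    h=cv2.cvtColor(im,cv2.COLOR_BGR2HSV);m=cv2.inRange(h,(135,60,30),(165,255,255));n,l,st,ce=cv2.connectedComponentsWithStats(m);return sorted((ce[i].round(1).tolist(),int(st[i,4])) for i in range(1,n) if st[i,4]>30)
print(purple(a));print(purple(b))
for col in('yellow','green'):
  m=cv2.inRange(h,*HUE[col]);m[:170]=0;m[240:]=0;m[:,:335]=0;m[:,420:]=0;M=cv2.moments(m,True);print(col,M['m10']/M['m00'],M['m01']/M['m00'])
st=sensors.observe();print(st['wrist_force'],np.abs(st['joint_velocities']).max(),st['time_s'])
E
```

```text
time_s: 43.08
tool_pos: [492.3, 60.3, 170.9]
ee_rot: [[0.002, -1.0, 0.0], [-1.0, -0.002, 0.0], [-0.0, -0.0, -1.0]]
wrist_force: [-0.4, 0.3, -0.5]
finger_gap: 0.174
w20 band rows [235. 258. 280.]
{60: 176, 64: 176, 68: 176, 72: 176, 76: 176, 80: 176, 84: 176, 88: 176, 92: 165, 96: 166, 100: 167, 104: 185, 108: 188, 112: 175, 116: 169, 120: 169, 124: 169, 128: 169, 132: 160, 136: 160, 140: 160, 144: 160, 148: 160, 152: 160, 156: 160, 160: 160, 164: 160, 168: 160, 172: 160, 176: 160, 180: 160, 184: 160, 188: 158}
[([175.6, 226.6], 35), ([180.5, 256.6], 167), ([206.5, 221.0], 34), ([208.5, 245.4], 63), ([222.1, 264.3], 46), ([225.4, 295.1], 216), ([230.9, 213.5], 31), ([232.9, 237.3], 104), ([352.0, 229.5], 189), ([365.6, 229.0], 52), ([401.4, 219.2], 36)]
[([175.7, 226.5], 33), ([180.5, 256.6], 166), ([206.5, 221.0], 34), ([209.4, 245.4], 109), ([222.1, 264.4], 47), ([225.4, 295.0], 216), ([230.9, 213.5], 31), ([232.9, 237.3], 103), ([351.4, 230.6], 123), ([401.5, 219.3], 34)]
yellow 390.7586206896552 188.56896551724137
green 381.55882352941177 190.02941176470588
[-0.39439667  1.09394372 -0.07293746] 0.041074931701003715 43.175
```

Everything is steady: the foot row is unchanged over 1.5 s, the purple tubes have not moved, and both placed tubes still stand. I am handing in.

```bash
python3 -c "
from plant import ticket
print(ticket.close_job())"
```

```text
the job is handed in; nothing more can be done
None
```

I finished the colour test set-up and handed the job in at 43.2 s, with the gripper still holding the sample over the tile.

- **Blank and standard:** The blank went into blue hole 1, then the standard into hole 2. I lowered each until it touched the base, at the same tool height at which I had picked it up. In the last scene picture the yellow and green bands were still where I left them.
- **Sample:** The moves allow only shifts and yaw, so I tilted the tube in the grip by pushing it against the end edge of the fixed grey rack. It sprang back 10–15° each time, and it took four pushes, the last at a low grip.
- **Last checks on the sample:**
  - **Tilt:** About 42–47° depending on which views I fitted, most likely 42–45°, mouth upward.
  - **Position:** Its middle is within about 5 mm of the tile centre and its foot is about 85 mm above the tile. Both are worked out from the measurement taken just before the last 3 cm drop.
  - **Stillness:** The foot did not shift in the wrist view over the last 1.5 s, and the wrist force was about 1 N or less.
- **Disagreements:** The fits disagree on how far the grip is from the mouth (9 to 19 mm), probably because of the roughly 2 mm camera calibration error.
- **Other things on the bench:** The purple tubes match the first picture. I did not measure the other bystanders again at the end, but nothing pointed to any of them having been touched.

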